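# Vent the dispenser tank's filler cap

### The arm

A 7-joint arm with a two-finger parallel gripper is mounted at the origin on a cart in front of the work surface, level with it; the furniture and walls round the work are solid. World frame = base frame: x ahead of the robot, y to its left, z up, the work surface at z = 0. Lengths are in mm, angles in rad, forces in N, time in s.
With the tool pointing down it reaches from about 425 to 950 mm from the base axis. Payload 16.7 kg.
Tool frame: the origin (TCP) lies between the finger pads; the fingertips stand 8 mm ahead of it and the grasp point (between the pads) lies 11 mm behind it; x points along the fingers, y is the direction in which the jaws open and shut, and the axes are right-handed (so a half turn about x gives the same grasp; the last joint's range is limited). The gripper opens to 94 mm and grips with 3 to 60 N. Pads are 16 mm wide; open, the fingers measure 119 mm over their backs; the gripper's body (75 mm by 177 mm) begins 78 mm behind the grasp point.
Start: joints at [1.099, 0.426, 0.074, 1.606, -0.034, 1.111, -0.067], TCP at [213.454, -640.322, 213.467] pointing down, gripper open.
Joint ranges: [-2.85, 2.85], [-0.5, 2.14], [-1.23, 1.37], [0.21, 2.46], [-1.02, 4.16], [0.16, 2.05], [-2.73, 2.73]. Speed limits (rad/s): [1.89, 1.89, 2.39, 2.39, 3.01, 3.01, 3.01].

### API

Orientations are given as a unit quaternion [x, y, z, w].
In Python, from workcell import * gives the robot as it stands. The module is installed in compiled form; this text tells all that it offers.
- The arm moves only by the tool servo_tool, never from a script. Its argument "deltas" is a list of rows, each an object of numbers: "grip": the gripper's target within -1 to 1 (fully open at 1, half-way at 0, shut at -1); "tx", "ty", "tz": the shift along the tool's x, y, z in m; "ax", "ay", "az": the turn, a rotation vector about the tool's x, y, z in degrees. In form: [{"grip": .., "tx": .., "ty": .., "tz": .., "ax": .., "ay": .., "az": ..}, ...]. A call has 1 to 8 rows; each row shifts and turns the commanded pose from where the row before left it, along the tool's axes as they then stand; what a row does not reach is not made up. A row lasts 1/12 s, in which the tool goes at most 41.7 mm and 7.16 degrees, less where a joint would pass 70% of its speed; a pose out of reach is approached as far as the arm can. A call is refused whole if a number of a shift passes 0.0417 or a number of a turn 7.16, either way. A call with a gripper value outside its range is refused whole. The fingers move at their own pace and stop on an object; "force" is the grip in N (left out, the last holds). Time passes only in rows, so rows that do not move let the fingers close. It gives the time, the measured TCP pose, the force and the opening at its end, in the units of the state.
- get_state(): the state, without advancing time (a new reading comes with each control period).
- capture(name): name is "side" or "top" or "wrist"; returns a dict with "frame" (480x640x3 uint8, red, green, blue), "fx", "fy", "cx", "cy" (pixels), "rvec" (rotation vector, rad) and "tvec" (3), from world to camera coordinates, as OpenCV has them. Camera axes: x right, y down, z forward; pixel columns grow to the right and rows downward; lengths in mm; the calibration is good to about 2 mm. A picture is of the moment at which its call begins. There is no depth.
- close_job(): hands the job in, once; it reports no verdict.
Trained networks look in the newest picture that a camera, given by its name, has taken for a name from the list of things; names that differ only in an ending like _2 or _b are one class to them, and where a whole thing is asked for, a point or a joint stands for the part that bears it (a point fixed in the world has none). Each returns a list of dicts, best first, with "p" (0 to 1); they miss things now and then, are a little off and sometimes report something else, mostly with a low value. They report only what shows in the picture. A call takes as long as a camera call.
- recognise(camera, label): "extent" ([left, top, right, bottom] in pixels, round what is visible of it).
- place_of(camera, label): "xy" ([column, row] in pixels: a listed point, or the origin of a listed thing).
The state is a dict: "time_s": time; "q": joint angles; "joint_velocities": joint speeds; "effort": joint torques, N m; "eef_pos": TCP position; "tool_rot": TCP orientation; "ft_force": force on the tool from outside, world axes, zero at the start; "wrist_torque": the same for the moment, N m; "width": finger opening in mm.
Only numpy, scipy, OpenCV 4.12 (cv2) and the standard library are available. Lean on these libraries where they do the work, as an engineer would, in place of code of your own. Each camera call takes 0.05 s, during which the arm holds its last target.

### The job

Get the two-port dispenser tank ready for venting: first empty its pump by pressing the pump head down to its stop and letting it rise again, then screw the knurled filler cap down (clockwise) until it bottoms out and back it off a quarter turn. Finish while still holding the cap between the fingers at that setting; do not let go of it, and leave the things round the tank where they are.

Things in the scene. Friction and masses are not known exactly. Their poses are not given: they have to be found in the camera images.
- tank: white plastic tank 90 (x) x 200 (y) x 85 mm high on a fixed steel foot plate 110x230 mm; cannot move, place and turn differ each time. Origin under its centre on the worktop, z up, front (level ribs) at its -x. On its flat top stand, 110 mm apart, the pump at y = +55 mm and the filler neck with the knurled cap at y = -55 mm
- pump_top (a point): centre of the top face of the pump head, a grey disc 34 mm wide and 12 mm thick with a short spout to the front (reaches 45 mm from the axis); 144 mm above the worktop when up, 132 mm when pressed to its stop. z up
- pump_head (a joint): how far the pump head is pressed, m: 0 up, 0.012 at its stop. A spring pushes it back up: it starts to move at about 2.5 N and needs about 7.5 N at the stop
- cap_grip (a point): centre, half-way up, of the round knurled grey filler cap, 42 mm wide, 30 mm high, upright on the neck; 115 mm above the worktop when bottomed, 4 mm higher per full turn unscrewed. Turns with the cap; its -x axis points along the raised pointer rib on the cap's top. The fingertips have room down to 25 mm below this point (the tank's top is 30 mm below)
- filler_cap (a joint): how far the cap is unscrewed, rad: 0 bottomed out (pointer rib over mark_closed), grows counter-clockwise seen from above, 1.571 a quarter turn back (rib over mark_vent). Starts on the thread at 1.9 to 2.6; stops at 0 and 3.1. Friction about 0.05 N m; it stays where it is left. One hold may not be enough to turn it all the way: release, swing back and take it again
- mark_closed (a point): middle of the long raised bar (14 mm) on the tank's top, 32 mm in front of the neck's axis (tank -x): the pointer rib points to it when the cap is bottomed out
- mark_vent (a point): middle of the short raised bar (8 mm) on the tank's top, 30 mm to the outer side of the neck's axis (tank -y): the pointer rib points to it a quarter turn back
- drop_bottle_3_c (a point): dropping bottle with a rubber teat, 42 mm wide, 116 mm high, standing loose about 115 mm behind the tank; bystander, leave it where it is; point at its centre
- gel_flask_c (a point): small conical flask, 51 mm wide, 76 mm high, standing loose about 105 mm in front of the tank's pump half; bystander, leave it where it is; point at its centre
- test_block_c (a point): small flat block, 26x44x14 mm, lying loose about 100 mm in front of the tank's cap half; bystander, leave it where it is; point at its centre
- petri_dish_c (a point): petri dish, 64 mm wide, 14 mm high, lying loose to the left of the tank; bystander, leave it where it is; point at its centre
- tape_roll_c (a point): roll of tape, 104 mm wide, 24 mm high, lying loose to the right; bystander, leave it where it is; point at its centre

How it is judged:
By the outcome, as a careful person would: the job done as asked, in the order asked, and still so for the second after the job is handed in, while the arm keeps its last pose, push and grip.
It also fails if it takes over 61 s, if anything falls off the work surface, if the arm or the gripper's body presses on something with over 40 N, if the wrist force passes 120 N, or if a joint passes its speed limit or range.

## Working session

There is one attempt and no reset: what is moved stays moved. The work goes in short steps, Python scripts to look and compute and a tool call to move; the robot and the scene stay as the last step left them, time stands still between calls to the robot, and variables do not carry over. Pictures are saved under pics/ and viewed, and the job is handed in when it is done.

Besides the shell and the picture viewer there is one more tool, called after "Call:" as name([rows], argument=value, ...), one row to a line, values as JSON. servo_tool: Moves the arm, as the interface text tells. Its arguments: {"type":"object","properties":{"deltas":{"type":"array","items":{"type":"object","properties":{"grip":{"type":"number"},"tx":{"type":"number"},"ty":{"type":"number"},"tz":{"type":"number"},"ax":{"type":"number"},"ay":{"type":"number"},"az":{"type":"number"}}}},"force":{"type":"number"}},"required":["deltas"]}

```bash
mkdir -p pics; cat > h.py <<'E'
from workcell import *
import numpy as np, cv2
def shot(n,f):
    c=capture(n); cv2.imwrite('pics/'+f,c['frame'][:,:,::-1]); return c
def ray(c,uv):
    R,_=cv2.Rodrigues(np.array(c['rvec'],float)); t=np.array(c['tvec'],float).ravel()
    d=R.T@np.array([(uv[0]-c['cx'])/c['fx'],(uv[1]-c['cy'])/c['fy'],1.0]); return -R.T@t,d
def atz(c,uv,z):
    o,d=ray(c,uv); return o+d*(z-o[2])/d[2]
def proj(c,p):
    K=np.array([[c['fx'],0,c['cx']],[0,c['fy'],c['cy']],[0,0,1.]])
    return cv2.projectPoints(np.array(p,float).reshape(-1,1,3),np.array(c['rvec'],float),np.array(c['tvec'],float),K,None)[0].reshape(-1,2)
E
python3 - <<'E'
from h import *
np.set_printoptions(precision=2,suppress=True)
s=get_state();print({k:np.round(v,3) for k,v in s.items()})
Z=dict(pump_top=144,cap_grip=116.4,mark_closed=86,mark_vent=86,tank=0,drop_bottle_3_c=58,gel_flask_c=38,test_block_c=7,petri_dish_c=7,tape_roll_c=12)
for cam in('top','side'):
    c=shot(cam,cam+'0.png')
    print(cam,ray(c,(320,240)))
    for l,z in Z.items():
        r=place_of(cam,l)[:2]
        print(l,[(round(x['p'],2),np.round(x['xy']),atz(c,x['xy'],z)[:2]) for x in r])
E
```

```text
{'time_s': np.float64(0.0), 'q': array([ 1.1 ,  0.43,  0.07,  1.61, -0.03,  1.11, -0.07]), 'joint_velocities': array([-0., -0.,  0., -0., -0., -0., -0.]), 'effort': array([  0.  , -93.58,   3.67, -45.42,  -0.05,   0.02,   0.  ]), 'eef_pos': array([ 213.33, -639.94,  212.8 ]), 'tool_rot': array([-0.7 , -0.11,  0.7 , -0.11]), 'ft_force': array([-0.09,  0.16, -0.27]), 'wrist_torque': array([ 0.03,  0.  , -0.05]), 'width': np.float64(93.672)}
top (array([ 369.83,   56.16, 1733.4 ]), array([ 0.13, -0.  , -0.99]))
pump_top [(0.65, array([305., 238.]), array([588.75,  92.9 ]))]
cap_grip [(0.56, array([346., 241.]), array([582.99, -20.79]))]
mark_closed [(0.83, array([346., 253.]), array([552.39, -21.63]))]
mark_vent [(0.75, array([353., 240.]), array([590.03, -43.38]))]
tank [(0.66, array([325., 244.]), array([589.62,  37.02])), (0.3, array([353., 242.]), array([596.43, -46.64]))]
drop_bottle_3_c [(0.63, array([321., 201.]), array([710.51,  45.23]))]
gel_flask_c [(0.63, array([304., 280.]), array([480.2 , 100.22]))]
test_block_c [(0.47, array([343., 283.]), array([473.46, -15.13]))]
petri_d
[... 275 characters left out ...]
ray([305., 237.]), array([589.2,  84.8]))]
cap_grip [(0.57, array([302., 234.]), array([610.29,  13.83])), (0.55, array([314., 230.]), array([582.8 , -18.59]))]
mark_closed [(0.41, array([306., 237.]), array([607.61, -31.22]))]
mark_vent [(0.8, array([312., 236.]), array([591.45, -38.63]))]
tank [(0.95, array([310., 277.]), array([582.74,  37.43])), (0.62, array([302., 210.]), array([ 686.01, -405.7 ]))]
drop_bottle_3_c [(0.93, array([268., 257.]), array([695.55,  51.97])), (0.74, array([337., 384.]), array([455.78, 500.95]))]
gel_flask_c [(0.72, array([349., 281.]), array([473.29,  99.96]))]
test_block_c []
petri_dish_c []
tape_roll_c [(0.62, array([302., 209.]), array([ 681.08, -385.83]))]
```

```bash
python3 - <<'E'
import cv2
a=cv2.imread('pics/top0.png')[190:300,260:400];b=cv2.imread('pics/side0.png')[180:320,240:380]
cv2.imwrite('pics/a1.png',cv2.resize(a,None,fx=5.6,fy=5.4,interpolation=2));cv2.imwrite('pics/b1.png',cv2.resize(b,(600,600),interpolation=2))
E
```

```text
(no output)
```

View pics/a1.png

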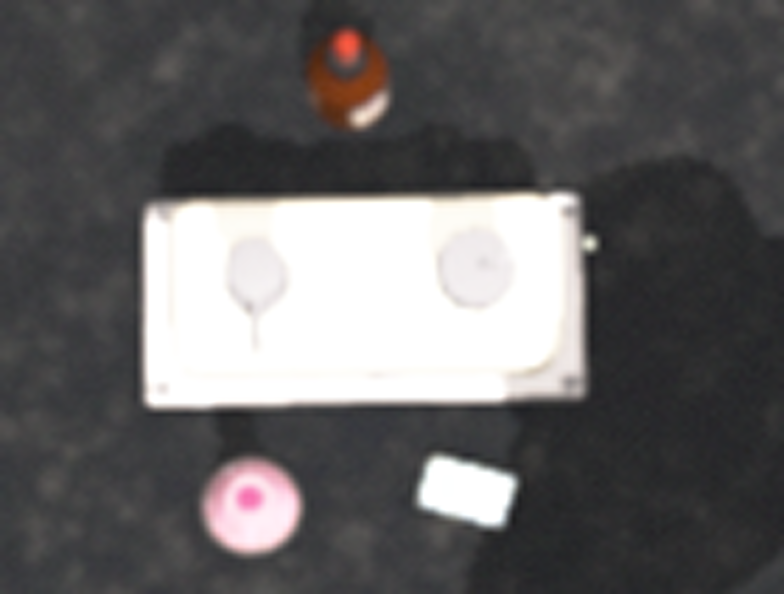

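View pics/b1.png

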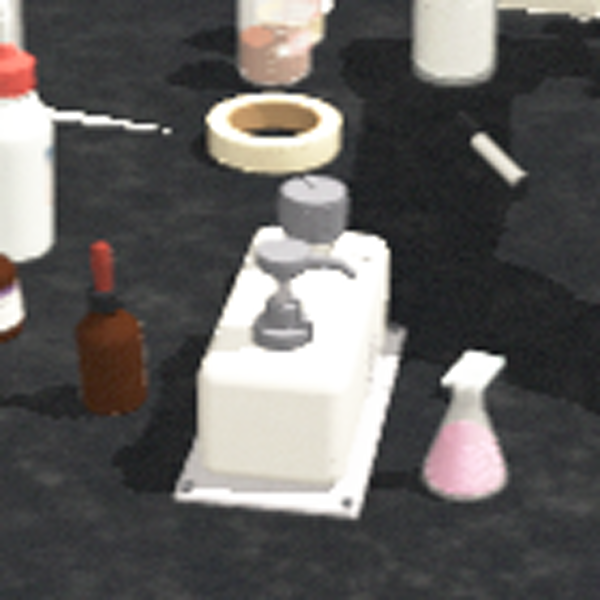

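View pics/top0.png

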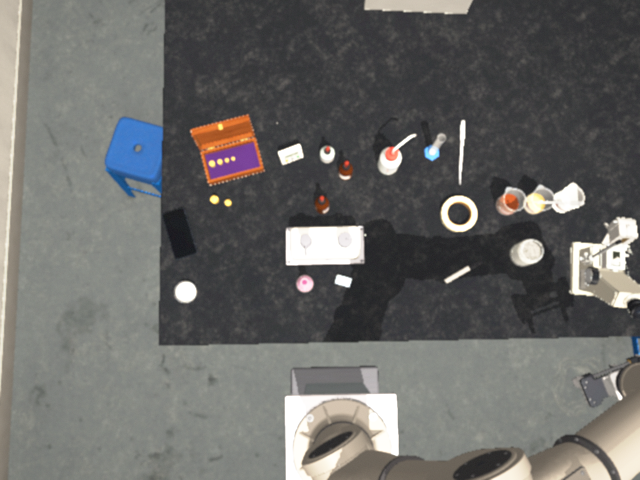

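View pics/side0.png

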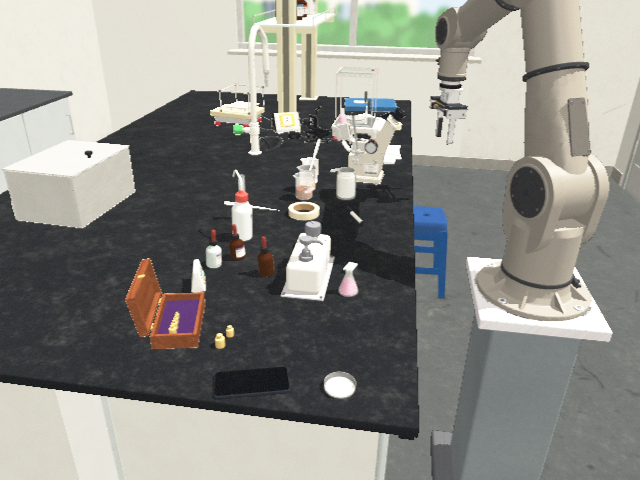

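```bash
cat >> h.py <<'E'
from scipy.spatial.transform import Rotation as Ro
def rows(pos,yawdeg,n,s=None,p0=None,q0=None):
    """rows to go to pos (mm) with extra ccw world yaw (deg) keep axis; straightens tool to vertical"""
    s=s or get_state(); p=np.array(s['eef_pos'] if p0 is None else p0,float); R=Ro.from_quat(s['tool_rot'] if q0 is None else q0)
    pos=np.array(pos,float); d=(pos-p)/n
    out=[]
    for i in range(n):
        t=R.inv().apply(d)/1000
        out.append([*np.round(t,4),round(-yawdeg/n,2)])
        R=R*Ro.from_rotvec([np.radians(-yawdeg/n),0,0])
    return out
def st():
    s=get_state();R=Ro.from_quat(s['tool_rot']).as_matrix()
    np.set_printoptions(precision=3,suppress=True)
    print('t',round(float(s['time_s']),2),'pos',np.round(s['eef_pos'],1),'w',round(float(s['width']),1),'q',np.round(s['q'],2));print('x',R[:,0],'y',R[:,1],'F',np.round(s['ft_force'],1),'T',np.round(s['wrist_torque'],2))
E
python3 - <<'E'
from h import *
st()
s=get_state()
print(rows([520,35,340],72,24))
E
```

```text
t 1.1 pos [ 213.5 -640.3  213.5] w 94.0 q [ 1.1   0.43  0.07  1.61 -0.03  1.11 -0.07]
x [ 0.  0. -1.] y [ 0.316 -0.949 -0.   ] F [-0.4  0.3 -0.1] T [0.02 0.04 0.03]
[[np.float64(-0.0053), np.float64(-0.0227), np.float64(-0.021), -3.0], [np.float64(-0.0053), np.float64(-0.0215), np.float64(-0.0222), -3.0], [np.float64(-0.0053), np.float64(-0.0203), np.float64(-0.0233), -3.0], [np.float64(-0.0053), np.float64(-0.0191), np.float64(-0.0243), -3.0], [np.float64(-0.0053), np.float64(-0.0178), np.float64(-0.0253), -3.0], [np.float64(-0.0053), np.float64(-0.0164), np.float64(-0.0262), -3.0], [np.float64(-0.0053), np.float64(-0.0151), np.float64(-0.027), -3.0], [np.float64(-0.0053), np.float64(-0.0136), np.float64(-0.0277), -3.0], [np.float64(-0.0053), np.float64(-0.0121), np.float64(-0.0284), -3.0], [np.float64(-0.0053), np.float64(-0.0106), np.float64(-0.029), -3.0], [np.float64(-0.0053), np.float64(-0.0091), np.float64(-0.0295), -3.0], [np.float64(-0.0053), np.float64(-0.0076), np.float64(-0.03), -3.0], [np.float64(-0.0053), np.float64(-0.006), np.float64(-0.0303), -3.0], [np.float64(-0.0053), np.float64(-0.0044), np.float64(-0.0306), -3.0], [np.float64(-0.0053), np.float64(-0.0028), np.float64(-0.0308), -3.0], [np.float64(-0.0053), np.float64(-0.0012), np.float64(-0.0309), -3.0], [np.float64(-0.0053), np.float64(0.0005), np.float64(-0.0309), -3.0], [np.float64(-0.0053), np.float64(0.0021), np.float64(-0.0308), -3.0], [np.float64(-0.0053), np.float64(0.0037), np.float64(-0.0307), -3.0], [np.float64(-0.0053), np.float64(0.0053), np.float64(-0.0304), -3.0], [np.float64(-0.0053), np.float64(0.0069), np.float64(-0.0301), -3.0], [np.float64(-0.0053), np.float64(0.0084), np.float64(-0.0297), -3.0], [np.float64(-0.0053), np.float64(0.01), np.float64(-0.0292), -3.0], [np.float64(-0.0053), np.float64(0.0115), np.float64(-0.0287), -3.0]]
```

Call:
servo_tool([
  {"grip": 1,"tx": -0.03},
  {"tx": -0.03},
  {"tx": -0.03,"tz": -0.03,"ty": -0.005,"ax": -3},
  {"tx": -0.03,"tz": -0.033,"ty": -0.005,"ax": -3},
  {"tz": -0.033,"ty": -0.005,"ax": -3},
  {"tz": -0.033,"ty": -0.005,"ax": -3},
  {"tz": -0.033,"ty": -0.005,"ax": -3},
  {"tz": -0.033,"ty": -0.005,"ax": -3},
])

```text
invalid input
```

Call:
servo_tool([
  {"tz": -0.033,"ty": -0.005,"ax": -3},
  {"tz": -0.033,"ty": -0.005,"ax": -3},
  {"tz": -0.033,"ty": -0.005,"ax": -3},
  {"tz": -0.033,"ty": -0.005,"ax": -3},
  {"tz": -0.033,"ty": -0.005,"ax": -3},
  {"tz": -0.033,"ty": -0.005,"ax": -3},
  {"tz": -0.033,"ty": -0.005,"ax": -3},
  {"tz": -0.033,"ty": -0.005,"ax": -3},
])

```text
invalid input
```

Call:
servo_tool([
  {"tz": -0.033,"ty": -0.005,"ax": -3},
  {"tz": -0.033,"ty": -0.005,"ax": -3},
  {"tz": -0.033,"ty": -0.005,"ax": -3},
  {"tz": -0.033,"ty": -0.005,"ax": -3},
  {"tz": -0.033,"ty": -0.005,"ax": -3},
  {"tz": -0.033,"ty": -0.005,"ax": -3},
  {"tz": -0.033,"ty": -0.005,"ax": -3},
  {"ty": 0},
])

```text
invalid input
```

```bash
python3 - <<'E'
from h import *
st()
c=shot('wrist','w1.png')
print(ray(c,(320,240)))
Z=dict(pump_top=144,cap_grip=116.4,mark_closed=86,mark_vent=86,tank=0)
for l,z in Z.items():
    print(l,[(round(x['p'],2),np.round(x['xy']),atz(c,x['xy'],z)[:2]) for x in place_of('wrist',l)[:2]])
st()
E
```

```text
t 1.1 pos [ 213.5 -640.3  213.5] w 94.0 q [ 1.1   0.43  0.07  1.61 -0.03  1.11 -0.07]
x [ 0.  0. -1.] y [ 0.316 -0.949 -0.   ] F [-0.4  0.3 -0.1] T [0.02 0.04 0.03]
(array([ 289.523, -615.39 ,  384.773]), array([-0.259, -0.103, -0.96 ]))
pump_top []
cap_grip []
mark_closed []
mark_vent []
tank []
t 1.4 pos [ 213.4 -640.3  213.5] w 93.9 q [ 1.1   0.43  0.07  1.61 -0.03  1.11 -0.07]
x [-0.  0. -1.] y [ 0.316 -0.949 -0.   ] F [ 1.2 -0.5  0.8] T [-0.04 -0.03 -0.01]
```

View pics/w1.png

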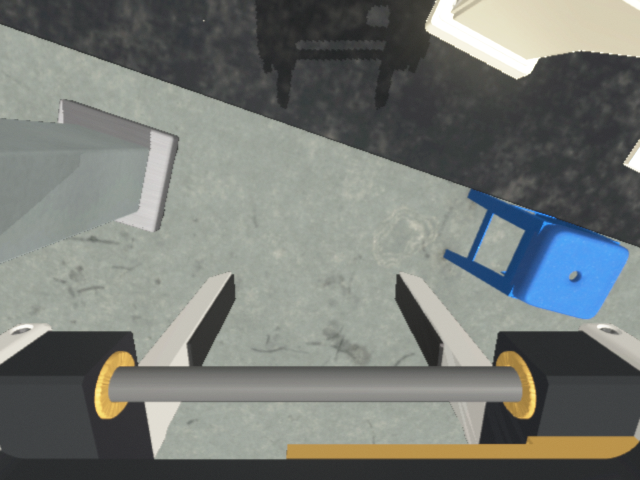

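Call:
servo_tool([
  {"grip": 1,"tx": -0.03,"ty": 0,"tz": 0,"ax": 0,"ay": 0,"az": 0},
  {"grip": 1,"tx": -0.03,"ty": 0,"tz": 0,"ax": 0,"ay": 0,"az": 0},
  {"grip": 1,"tx": -0.03,"ty": -0.005,"tz": -0.033,"ax": -3,"ay": 0,"az": 0},
  {"grip": 1,"tx": -0.03,"ty": -0.005,"tz": -0.033,"ax": -3,"ay": 0,"az": 0},
  {"grip": 1,"tx": 0,"ty": -0.005,"tz": -0.033,"ax": -3,"ay": 0,"az": 0},
  {"grip": 1,"tx": 0,"ty": -0.005,"tz": -0.033,"ax": -3,"ay": 0,"az": 0},
  {"grip": 1,"tx": 0,"ty": -0.005,"tz": -0.033,"ax": -3,"ay": 0,"az": 0},
  {"grip": 1,"tx": 0,"ty": -0.005,"tz": -0.033,"ax": -3,"ay": 0,"az": 0},
])

```text
time_s: 2.07
eef_pos: [374.8, -528.4, 329.3]
tool_rot: [0.671, 0.222, -0.671, 0.222]
ft_force: [0.4, -0.3, -0.9]
width: 93.9
```

Call:
servo_tool([
  {"grip": 1,"tx": 0,"ty": -0.005,"tz": -0.033,"ax": -3,"ay": 0,"az": 0},
  {"grip": 1,"tx": 0,"ty": -0.005,"tz": -0.033,"ax": -3,"ay": 0,"az": 0},
  {"grip": 1,"tx": 0,"ty": -0.005,"tz": -0.033,"ax": -3,"ay": 0,"az": 0},
  {"grip": 1,"tx": 0,"ty": -0.005,"tz": -0.033,"ax": -3,"ay": 0,"az": 0},
  {"grip": 1,"tx": 0,"ty": -0.005,"tz": -0.033,"ax": -3,"ay": 0,"az": 0},
  {"grip": 1,"tx": 0,"ty": -0.005,"tz": -0.033,"ax": -3,"ay": 0,"az": 0},
  {"grip": 1,"tx": 0,"ty": -0.005,"tz": -0.033,"ax": -3,"ay": 0,"az": 0},
  {"grip": 1,"tx": 0,"ty": -0.005,"tz": -0.033,"ax": -3,"ay": 0,"az": 0},
])

```text
time_s: 2.73
eef_pos: [524.2, -309.4, 329.2]
tool_rot: [0.611, 0.357, -0.611, 0.357]
ft_force: [0.5, 0.1, 0.3]
width: 93.9
```

Call:
servo_tool([
  {"grip": 1,"tx": 0,"ty": -0.005,"tz": -0.033,"ax": -3,"ay": 0,"az": 0},
  {"grip": 1,"tx": 0,"ty": -0.005,"tz": -0.033,"ax": -3,"ay": 0,"az": 0},
  {"grip": 1,"tx": 0,"ty": -0.005,"tz": -0.033,"ax": -3,"ay": 0,"az": 0},
  {"grip": 1,"tx": 0,"ty": -0.005,"tz": -0.033,"ax": -3,"ay": 0,"az": 0},
  {"grip": 1,"tx": 0,"ty": -0.005,"tz": -0.033,"ax": -3,"ay": 0,"az": 0},
  {"grip": 1,"tx": 0,"ty": -0.005,"tz": -0.033,"ax": -3,"ay": 0,"az": 0},
  {"grip": 1,"tx": 0,"ty": -0.005,"tz": -0.02,"ax": -3,"ay": 0,"az": 0},
  {"grip": 1,"tx": 0,"ty": 0,"tz": 0,"ax": 0,"ay": 0,"az": 0},
])

```text
time_s: 3.4
eef_pos: [569.1, -91.3, 329.6]
tool_rot: [0.534, 0.464, -0.533, 0.464]
ft_force: [0.1, -0.4, -0.2]
width: 94.0
```

```bash
cat > look.py <<'E'
from h import *
import sys
st()
c=shot('wrist',sys.argv[1])
print(ray(c,(320,240)))
Z=dict(pump_top=144,cap_grip=116.4,mark_closed=86,mark_vent=86,tank=0)
for l,z in Z.items():
    print(l,[(round(x['p'],2),np.round(x['xy']),atz(c,x['xy'],z)[:2]) for x in place_of('wrist',l)[:2]])
E
python3 look.py w2.png
```

```text
t 3.4 pos [569.1 -91.3 329.6] w 94.0 q [ 0.4   0.21 -0.42  1.66  0.09  1.29 -0.17]
x [ 0.001  0.001 -1.   ] y [ 0.99  -0.139  0.   ] F [ 0.1 -0.4 -0.2] T [ 0.03 -0.04 -0.03]
(array([580.044, -12.43 , 500.976]), array([-0.022, -0.277, -0.961]))
pump_top [(0.75, array([306.,  32.]), array([586.11 ,  90.162])), (0.63, array([320., 151.]), array([585.374, -19.801]))]
cap_grip [(0.64, array([319., 151.]), array([583.717, -20.626])), (0.38, array([218.,  67.]), array([490.726,  78.385]))]
mark_closed [(0.58, array([294., 154.]), array([553.523, -19.923])), (0.57, array([322., 148.]), array([588.154, -18.562]))]
mark_vent [(0.55, array([323., 171.]), array([586.159, -45.196]))]
tank [(0.78, array([313., 107.]), array([585.37 ,  37.507])), (0.38, array([405.,  81.]), array([715.862,  53.369]))]
```

View pics/w2.png

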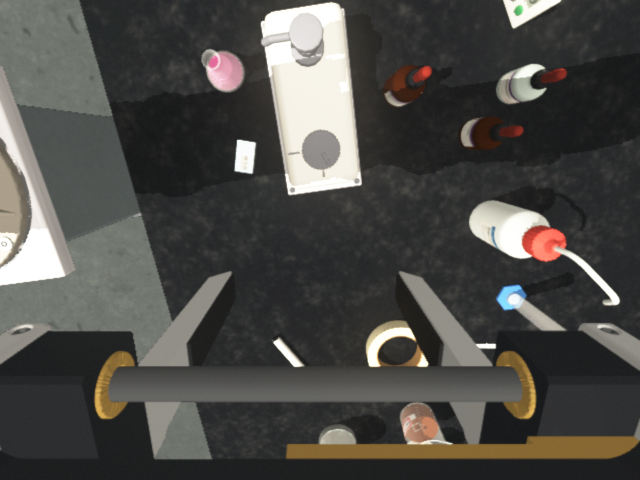

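Call:
servo_tool([
  {"grip": -1,"tx": 0,"ty": -0.001,"tz": -0.023,"ax": 0,"ay": 0,"az": 0},
  {"grip": -1,"tx": 0,"ty": -0.001,"tz": -0.023,"ax": 0,"ay": 0,"az": 0},
  {"grip": -1,"tx": 0.02,"ty": -0.001,"tz": -0.023,"ax": 0,"ay": 0,"az": 0},
  {"grip": -1,"tx": 0.02,"ty": -0.001,"tz": -0.023,"ax": 0,"ay": 0,"az": 0},
  {"grip": -1,"tx": 0.02,"ty": -0.001,"tz": -0.023,"ax": 0,"ay": 0,"az": 0},
  {"grip": -1,"tx": 0.02,"ty": -0.001,"tz": -0.023,"ax": 0,"ay": 0,"az": 0},
  {"grip": -1,"tx": 0.02,"ty": -0.001,"tz": -0.023,"ax": 0,"ay": 0,"az": 0},
  {"grip": -1,"tx": 0.02,"ty": -0.001,"tz": -0.021,"ax": 0,"ay": 0,"az": 0},
], force=20)

```text
time_s: 4.37
eef_pos: [588.4, 85.1, 208.3]
tool_rot: [0.536, 0.461, -0.536, 0.461]
ft_force: [0.7, -0.2, -0.1]
width: 44.1
```

Call:
servo_tool([
  {"grip": -1,"tx": 0.02,"ty": 0,"tz": 0,"ax": 0,"ay": 0,"az": 0},
  {"grip": -1,"tx": 0.01,"ty": 0,"tz": 0,"ax": 0,"ay": 0,"az": 0},
  {"grip": -1,"tx": 0,"ty": 0,"tz": 0,"ax": 0,"ay": 0,"az": 0},
  {"grip": -1,"tx": 0,"ty": 0,"tz": 0,"ax": 0,"ay": 0,"az": 0},
])

```text
time_s: 4.7
eef_pos: [588.4, 83.6, 179.4]
tool_rot: [-0.536, -0.461, 0.537, -0.461]
ft_force: [0.1, 0.1, -0.0]
width: 17.4
```

```bash
python3 look.py w3.png; python3 - <<'E'
from h import *
c=shot('side','s3.png');cv2.imwrite('pics/s3c.png',cv2.resize(c['frame'][150:310,230:390,::-1],(600,600),interpolation=2))
print('side', [(round(x['p'],2),np.round(x['xy'],1),atz(c,x['xy'],144)[:2]) for x in place_of('side','pump_top')[:2]], proj(c,[[587,90,144],[584,-20.5,116],*[get_state()['eef_pos']]]))
E
```

```text
t 4.7 pos [588.4  83.6 179.4] w 17.4 q [ 0.14  0.37 -0.49  1.8   0.2   1.02 -0.58]
x [-0.001 -0.    -1.   ] y [ 0.989 -0.151 -0.   ] F [ 0.1  0.1 -0. ] T [-0.04  0.01 -0.  ]
(array([600.504, 162.503, 350.652]), array([-0.027, -0.279, -0.96 ]))
pump_top [(0.88, array([312., 259.]), array([587.94 ,  90.622]))]
cap_grip [(0.69, array([330., 373.]), array([585.575, -20.744]))]
mark_closed [(0.61, array([293., 357.]), array([551.644, -21.48 ]))]
mark_vent [(0.55, array([440., 257.]), array([691.303,  55.946]))]
tank [(0.69, array([318., 264.]), array([584.469,  33.594]))]
side [] [[305.60876796 238.19137046]
 [313.5711803  229.39400877]
 [305.4926988  224.35910824]]
```

View pics/w3.png

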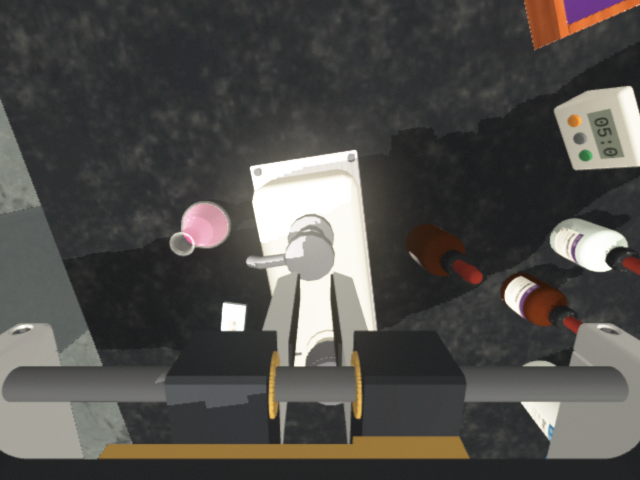

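View pics/s3c.png

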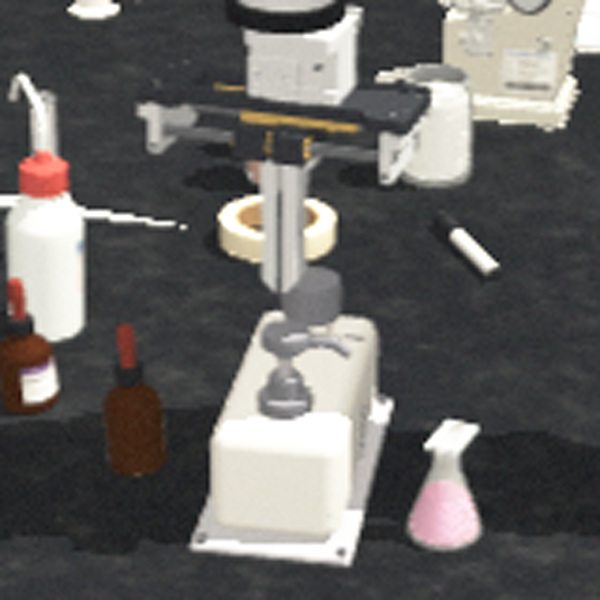

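Call:
servo_tool([
  {"grip": -1,"tx": 0.012,"ty": -0.001,"tz": -0.007,"ax": 0,"ay": 0,"az": 0},
  {"grip": -1,"tx": 0.01,"ty": 0,"tz": 0,"ax": 0,"ay": 0,"az": 0},
  {"grip": -1,"tx": 0,"ty": 0,"tz": 0,"ax": 0,"ay": 0,"az": 0},
  {"grip": -1,"tx": 0,"ty": 0,"tz": 0,"ax": 0,"ay": 0,"az": 0},
])

```text
time_s: 5.43
eef_pos: [587.6, 92.0, 156.1]
tool_rot: [-0.535, -0.462, 0.536, -0.461]
ft_force: [0.4, 0.5, -0.5]
width: 0.4
```

Call:
servo_tool([
  {"grip": -1,"tx": 0.004,"ty": 0,"tz": 0,"ax": 0,"ay": 0,"az": 0},
  {"grip": -1,"tx": 0.003,"ty": 0,"tz": 0,"ax": 0,"ay": 0,"az": 0},
  {"grip": -1,"tx": 0,"ty": 0,"tz": 0,"ax": 0,"ay": 0,"az": 0},
])

```text
time_s: 5.68
eef_pos: [588.5, 92.0, 150.0]
tool_rot: [0.536, 0.461, -0.536, 0.461]
ft_force: [1.1, 1.0, 2.3]
width: 0.1
```

Call:
servo_tool([
  {"grip": -1,"tx": 0.003,"ty": 0,"tz": 0,"ax": 0,"ay": 0,"az": 0},
  {"grip": -1,"tx": 0.003,"ty": 0,"tz": 0,"ax": 0,"ay": 0,"az": 0},
  {"grip": -1,"tx": 0.003,"ty": 0,"tz": 0,"ax": 0,"ay": 0,"az": 0},
  {"grip": -1,"tx": 0,"ty": 0,"tz": 0,"ax": 0,"ay": 0,"az": 0},
  {"grip": -1,"tx": 0,"ty": 0,"tz": 0,"ax": 0,"ay": 0,"az": 0},
])

```text
time_s: 6.1
eef_pos: [588.5, 92.0, 141.3]
tool_rot: [0.536, 0.461, -0.536, 0.461]
ft_force: [-1.5, 1.4, 5.9]
width: 0.5
```

Call:
servo_tool([
  {"grip": -1,"tx": 0.001,"ty": 0,"tz": 0,"ax": 0,"ay": 0,"az": 0},
  {"grip": -1,"tx": 0,"ty": 0,"tz": 0,"ax": 0,"ay": 0,"az": 0},
])

```text
time_s: 6.27
eef_pos: [588.6, 92.0, 140.4]
tool_rot: [0.536, 0.461, -0.536, 0.461]
ft_force: [-0.9, -0.8, 6.5]
width: 0.4
```

Call:
servo_tool([
  {"grip": -1,"tx": 0.001,"ty": 0,"tz": 0,"ax": 0,"ay": 0,"az": 0},
  {"grip": -1,"tx": 0,"ty": 0,"tz": 0,"ax": 0,"ay": 0,"az": 0},
])

```text
time_s: 6.43
eef_pos: [588.6, 92.1, 140.1]
tool_rot: [0.536, 0.461, -0.536, 0.461]
ft_force: [-4.1, -0.7, 15.6]
width: 0.9
```

Call:
servo_tool([
  {"grip": -1,"tx": 0.001,"ty": 0,"tz": 0,"ax": 0,"ay": 0,"az": 0},
  {"grip": -1,"tx": 0,"ty": 0,"tz": 0,"ax": 0,"ay": 0,"az": 0},
])

```text
time_s: 6.6
eef_pos: [588.7, 92.1, 139.9]
tool_rot: [0.536, 0.461, -0.536, 0.462]
ft_force: [-8.8, -2.2, 27.8]
width: 1.0
```

Call:
servo_tool([
  {"grip": -1,"tx": -0.004,"ty": 0,"tz": 0,"ax": 0,"ay": 0,"az": 0},
  {"grip": -1,"tx": -0.006,"ty": 0,"tz": 0,"ax": 0,"ay": 0,"az": 0},
  {"grip": -1,"tx": -0.01,"ty": 0,"tz": 0,"ax": 0,"ay": 0,"az": 0},
  {"grip": -1,"tx": -0.02,"ty": 0,"tz": 0,"ax": 0,"ay": 0,"az": 0},
  {"grip": 1,"tx": -0.03,"ty": 0,"tz": 0,"ax": 0,"ay": 0,"az": 0},
  {"grip": 1,"tx": -0.03,"ty": 0,"tz": 0.0,"ax": 0,"ay": 0,"az": 0},
  {"grip": 1,"tx": 0,"ty": 0,"tz": 0.02,"ax": 0,"ay": 0,"az": 0},
  {"grip": 1,"tx": 0,"ty": 0,"tz": 0.0,"ax": 0,"ay": 0,"az": 0},
])

```text
time_s: 7.27
eef_pos: [585.8, 69.3, 240.0]
tool_rot: [0.537, 0.46, -0.536, 0.461]
ft_force: [0.1, -1.2, -0.6]
width: 23.7
```

```bash
python3 look.py w4.png
```

```text
t 7.27 pos [585.8  69.3 240. ] w 23.7 q [ 0.17  0.3  -0.49  1.75  0.16  1.13 -0.52]
x [ 0.002 -0.001 -1.   ] y [ 0.988 -0.151  0.003] F [ 0.1 -1.2 -0.6] T [-0.12 -0.14 -0.02]
(array([597.42 , 148.433, 411.201]), array([-0.024, -0.279, -0.96 ]))
pump_top [(0.63, array([312., 218.]), array([587.125,  90.453])), (0.41, array([243., 288.]), array([517.573,  37.51 ]))]
cap_grip [(0.57, array([329., 322.]), array([586.294, -23.031]))]
mark_closed [(0.59, array([298., 310.]), array([554.454, -20.658]))]
mark_vent []
tank [(0.69, array([321., 236.]), array([588.603,  33.395]))]
```

View pics/w4.png

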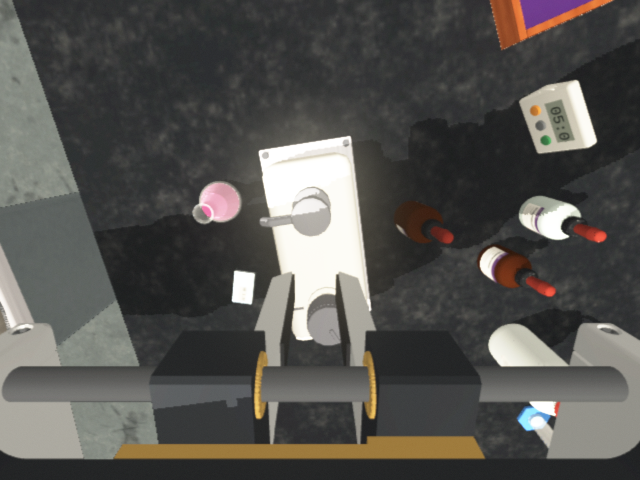

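Call:
servo_tool([
  {"grip": 1,"tx": 0,"ty": 0.0032,"tz": 0.0222,"ax": 0,"ay": 0,"az": 0},
  {"grip": 1,"tx": 0,"ty": 0.0032,"tz": 0.0222,"ax": 0,"ay": 0,"az": 0},
  {"grip": 1,"tx": 0,"ty": 0.0032,"tz": 0.0222,"ax": 0,"ay": 0,"az": 0},
  {"grip": 1,"tx": 0,"ty": 0.003,"tz": 0.0222,"ax": 0,"ay": 0,"az": 0},
  {"grip": 1,"tx": 0,"ty": 0,"tz": 0,"ax": -7,"ay": 0,"az": 0},
  {"grip": 1,"tx": 0,"ty": 0,"tz": 0,"ax": -7,"ay": 0,"az": 0},
  {"grip": 1,"tx": 0,"ty": 0,"tz": 0,"ax": -7,"ay": 0,"az": 0},
  {"grip": 1,"tx": 0,"ty": 0,"tz": 0,"ax": -7,"ay": 0,"az": 0},
])

```text
time_s: 8.23
eef_pos: [584.4, -17.1, 237.7]
tool_rot: [0.406, 0.579, -0.407, 0.578]
ft_force: [0.1, -0.4, -0.4]
width: 93.7
```

```bash
python3 look.py w5.png
```

```text
t 8.23 pos [584.4 -17.1 237.7] w 93.7 q [ 0.36  0.3  -0.54  1.76  0.17  1.13  0.11]
x [-0.001  0.    -1.   ] y [ 0.941  0.339 -0.001] F [ 0.1 -0.4 -0.4] T [-0.   -0.11 -0.01]
(array([557.209,  57.968, 409.08 ]), array([ 0.109, -0.257, -0.96 ]))
pump_top [(0.96, array([367., 116.]), array([587.048,  90.309]))]
cap_grip [(0.77, array([316., 238.]), array([586.16 , -19.357]))]
mark_closed [(0.87, array([285., 220.]), array([553.857, -20.409]))]
mark_vent []
tank [(0.56, array([332., 169.]), array([586.447,  36.989]))]
```

View pics/w5.png

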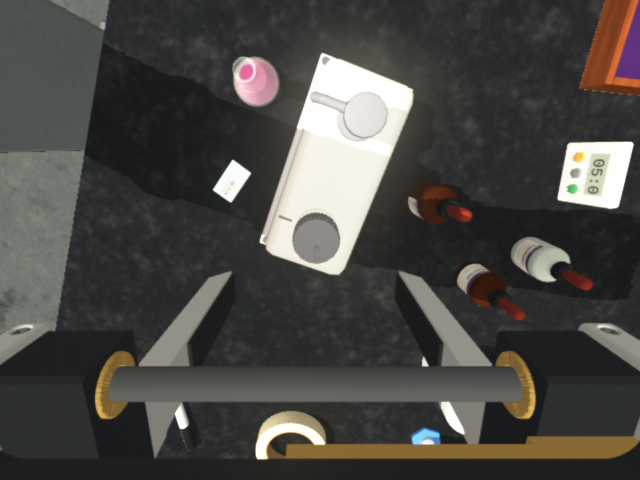

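```bash
python3 - <<'E'
import cv2
a=cv2.imread('pics/w5.png')[195:285,255:375]
cv2.imwrite('pics/w5c.png',cv2.resize(a,(800,600),interpolation=2))
E
```

```text
(no output)
```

View pics/w5c.png

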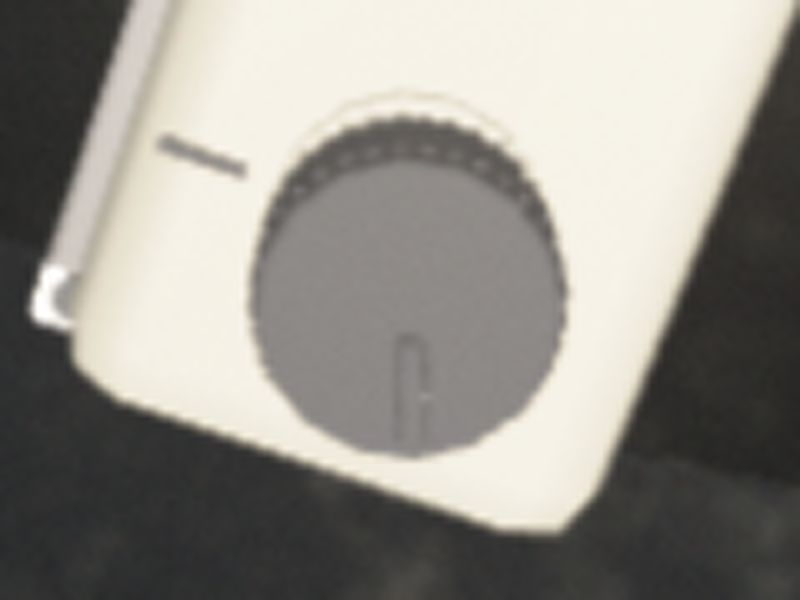

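Call:
servo_tool([
  {"grip": 1,"tx": 0,"ty": 0,"tz": 0,"ax": -7,"ay": 0,"az": 0},
  {"grip": 1,"tx": 0,"ty": 0,"tz": 0,"ax": -7,"ay": 0,"az": 0},
  {"grip": 1,"tx": 0,"ty": 0,"tz": 0,"ax": -7,"ay": 0,"az": 0},
  {"grip": 1,"tx": 0,"ty": 0,"tz": 0,"ax": -7,"ay": 0,"az": 0},
  {"grip": 1,"tx": 0,"ty": 0,"tz": 0,"ax": -7,"ay": 0,"az": 0},
  {"grip": 1,"tx": 0,"ty": 0,"tz": 0,"ax": -7,"ay": 0,"az": 0},
  {"grip": 1,"tx": 0,"ty": 0,"tz": 0,"ax": -7,"ay": 0,"az": 0},
  {"grip": 1,"tx": 0,"ty": 0,"tz": 0,"ax": -7,"ay": 0,"az": 0},
])

```text
time_s: 9.2
eef_pos: [584.5, -17.3, 238.2]
tool_rot: [0.088, 0.702, -0.088, 0.702]
ft_force: [-0.2, -0.2, 0.3]
width: 94.0
```

Call:
servo_tool([
  {"grip": 1,"tx": 0,"ty": 0,"tz": 0,"ax": -7,"ay": 0,"az": 0},
  {"grip": 1,"tx": 0,"ty": 0,"tz": 0,"ax": -7,"ay": 0,"az": 0},
  {"grip": 1,"tx": 0,"ty": 0,"tz": 0,"ax": 0,"ay": 0,"az": 0},
])

```text
time_s: 9.45
eef_pos: [584.5, -17.5, 238.1]
tool_rot: [0.002, 0.707, -0.002, 0.707]
ft_force: [0.3, 0.3, -0.1]
width: 94.1
```

```bash
python3 look.py w6.png
```

```text
t 9.45 pos [584.5 -17.5 238.1] w 94.1 q [ 0.52  0.34 -0.75  1.75  0.26  1.15  1.26]
x [-0.  0. -1.] y [0.006 1.    0.   ] F [ 0.3  0.3 -0.1] T [ 0.08 -0.18  0.04]
(array([504.124, -17.48 , 409.405]), array([ 0.28 ,  0.014, -0.96 ]))
pump_top [(0.81, array([448., 246.]), array([587.086,  93.06 ]))]
cap_grip [(0.91, array([314., 235.]), array([584.767, -18.809]))]
mark_closed [(0.66, array([310., 196.]), array([553.894, -21.987]))]
mark_vent [(0.86, array([283., 228.]), array([585.856, -49.612]))]
tank [(0.81, array([356., 214.]), array([589.163,  34.074]))]
```

View pics/w6.png

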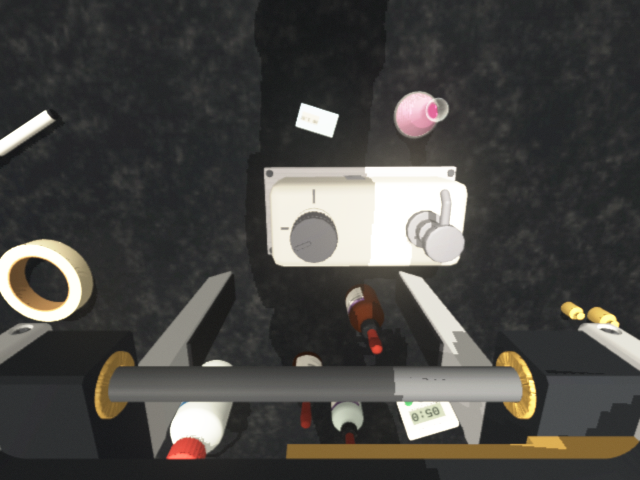

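```bash
python3 - <<'E'
from h import *
c=shot('wrist','w7.png'); f=c['frame'][:,:,::-1]
cv2.imwrite('pics/w7c.png',cv2.resize(f[185:275,255:375],(800,600),interpolation=2))
for p in ([590,-20,131.5],[585,-20,131.5]): print(proj(c,p))
import pickle; pickle.dump({k:c[k] for k in('fx','fy','cx','cy','rvec','tvec')},open('c7.pkl','wb'))
E
```

```text
[[312.59169482 245.35322267]]
[[312.50411248 239.87261173]]
```

View pics/w7c.png

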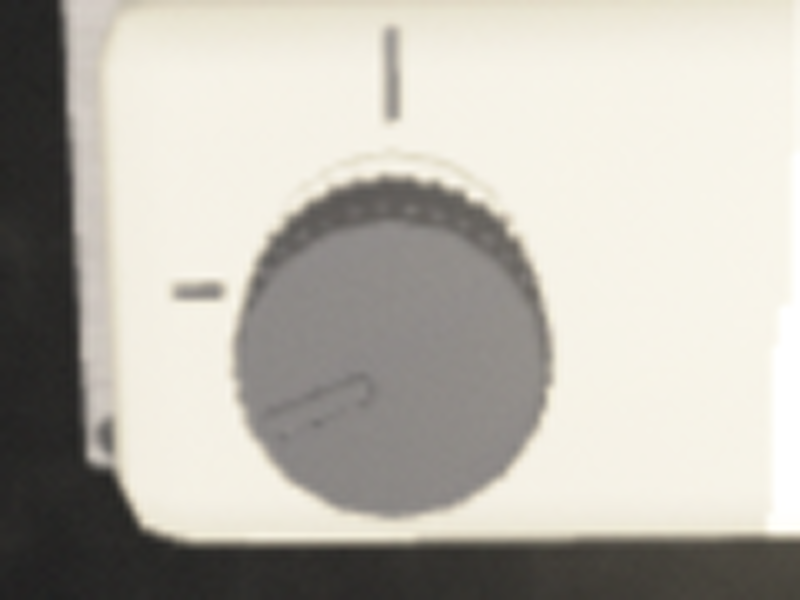

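Call:
servo_tool([
  {"grip": 1,"tx": 0.03,"ty": -0.0015,"tz": 0.001,"ax": 0,"ay": 0,"az": 0},
  {"grip": 1,"tx": 0.03,"ty": 0,"tz": 0,"ax": 0,"ay": 0,"az": 0},
  {"grip": 1,"tx": 0.03,"ty": 0,"tz": 0,"ax": 0,"ay": 0,"az": 0},
  {"grip": 1,"tx": 0.02,"ty": 0,"tz": 0,"ax": 0,"ay": 0,"az": 0},
  {"grip": 1,"tx": 0.01,"ty": 0,"tz": 0,"ax": 0,"ay": 0,"az": 0},
  {"grip": 1,"tx": 0,"ty": 0,"tz": 0,"ax": 0,"ay": 0,"az": 0},
])

```text
time_s: 10.3
eef_pos: [584.4, -19.0, 116.4]
tool_rot: [0.004, 0.708, -0.004, 0.706]
ft_force: [-0.7, 1.0, -0.2]
width: 94.0
```

```bash
python3 look.py w8.png
```

```text
t 10.3 pos [584.4 -19.  116.4] w 94.0 q [ 0.47  0.48 -0.7   1.86  0.37  0.94  1.16]
x [-0.003  0.    -1.   ] y [0.011 1.    0.   ] F [-0.7  1.  -0.2] T [ 0.02 -0.17  0.02]
(array([504.565, -18.651, 287.92 ]), array([ 0.277,  0.013, -0.961]))
pump_top [(0.9, array([543., 317.]), array([586.024,  90.657]))]
cap_grip [(0.74, array([314., 298.]), array([587.859, -20.169]))]
mark_closed [(0.2, array([480.,  97.]), array([479.714,  74.778]))]
mark_vent [(0.58, array([266., 273.]), array([584.529, -51.586]))]
tank [(0.57, array([374., 240.]), array([587.944,  33.516]))]
```

View pics/w8.png

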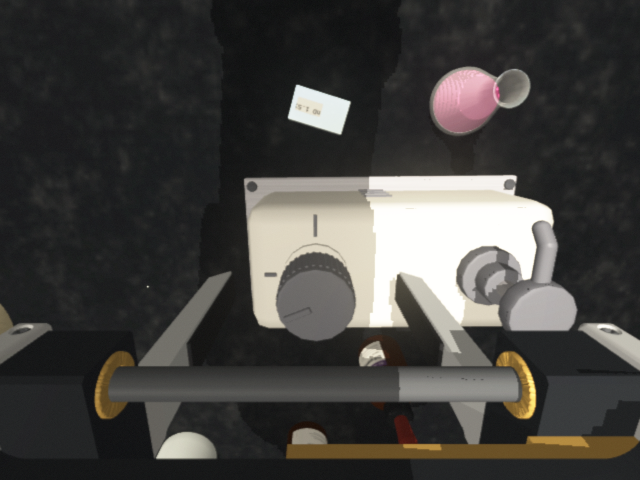

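```bash
python3 - <<'E'
from h import *
c=capture('wrist'); f=c['frame'][:,:,::-1]
cv2.imwrite('pics/w9c.png',cv2.resize(f[200:350,230:430],(800,600),interpolation=2))
for uv in([316,300],[315,302]):print(atz(c,uv,131.2))
st()
E
```

```text
[585.33111311 -18.94206086 131.2       ]
[586.48865989 -19.48257238 131.2       ]
t 10.65 pos [586.1 -19.1 119.3] w 93.7 q [ 0.47  0.47 -0.7   1.86  0.37  0.94  1.16]
x [ 0.002 -0.    -1.   ] y [ 0.01  1.   -0.  ] F [ 0.2 -0.8 -0.5] T [ 0.04 -0.04 -0.01]
```

View pics/w9c.png

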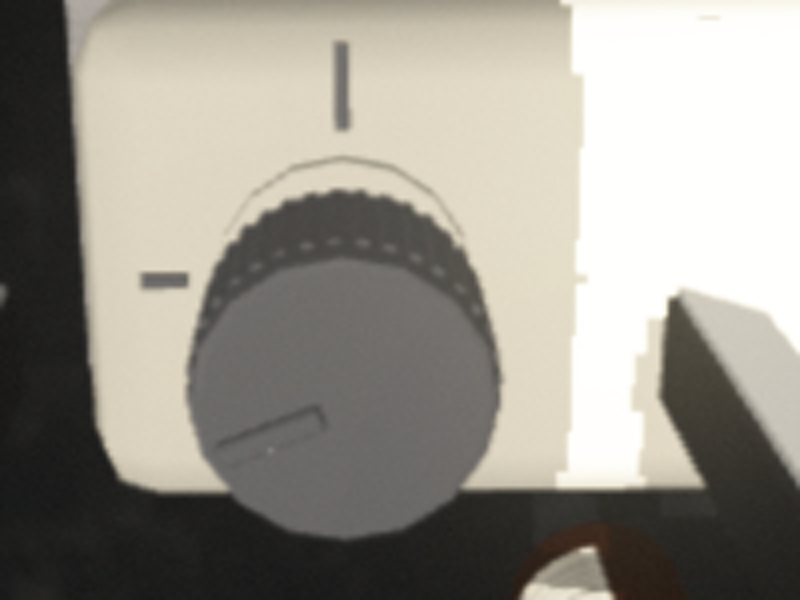

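Call:
servo_tool([
  {"grip": 1,"tx": 0.008,"ty": 0,"tz": -0.0005,"ax": 0,"ay": 0,"az": 0},
  {"grip": 1,"tx": 0.005,"ty": 0,"tz": 0,"ax": 0,"ay": 0,"az": 0},
  {"grip": -1,"tx": 0,"ty": 0,"tz": 0,"ax": 0,"ay": 0,"az": 0},
  {"grip": -1,"tx": 0,"ty": 0,"tz": 0,"ax": 0,"ay": 0,"az": 0},
  {"grip": -1,"tx": 0,"ty": 0,"tz": 0,"ax": 0,"ay": 0,"az": 0},
  {"grip": -1,"tx": 0,"ty": 0,"tz": 0,"ax": 0,"ay": 0,"az": 0},
  {"grip": -1,"tx": 0,"ty": 0,"tz": 0,"ax": 0,"ay": 0,"az": 0},
  {"grip": -1,"tx": 0,"ty": 0,"tz": 0,"ax": 0,"ay": 0,"az": 0},
], force=25)

```text
time_s: 11.32
eef_pos: [585.1, -19.0, 105.3]
tool_rot: [0.004, 0.707, -0.003, 0.707]
ft_force: [0.2, -0.1, 0.1]
width: 57.2
```

Call:
servo_tool([
  {"grip": -1,"tx": 0,"ty": 0,"tz": 0,"ax": 0,"ay": 0,"az": 0},
  {"grip": -1,"tx": 0,"ty": 0,"tz": 0,"ax": 0,"ay": 0,"az": 0},
])

```text
time_s: 11.48
eef_pos: [585.0, -19.1, 105.3]
tool_rot: [0.004, 0.707, -0.004, 0.707]
ft_force: [0.1, -0.1, 0.6]
width: 44.0
```

```bash
python3 -c "
from h import *
st()"
```

```text
t 11.48 pos [585.  -19.1 105.3] w 44.0 q [ 0.46  0.49 -0.69  1.87  0.39  0.92  1.15]
x [ 0.  0. -1.] y [0.01 1.   0.  ] F [ 0.1 -0.1  0.6] T [ 0.02 -0.12 -0.01]
```

Call:
servo_tool([
  {"grip": -1,"tx": 0,"ty": 0,"tz": 0,"ax": 0,"ay": 0,"az": 0},
  {"grip": -1,"tx": 0,"ty": 0,"tz": 0,"ax": 0,"ay": 0,"az": 0},
  {"grip": -1,"tx": 0,"ty": 0,"tz": 0,"ax": 0,"ay": 0,"az": 0},
])

```text
time_s: 11.73
eef_pos: [585.0, -18.7, 105.3]
tool_rot: [0.004, 0.707, -0.003, 0.707]
ft_force: [-0.1, 3.1, 1.3]
width: 41.5
```

```bash
python3 -c "
from h import *
st()
f=shot('wrist','w10.png')['frame'][:,:,::-1]
cv2.imwrite('pics/w10c.png',cv2.resize(f[220:370,220:420],(800,600),interpolation=2))
"
```

```text
t 11.73 pos [585.  -18.7 105.3] w 41.5 q [ 0.46  0.49 -0.69  1.87  0.39  0.92  1.15]
x [ 0.  0. -1.] y [0.01 1.   0.  ] F [-0.1  3.1  1.3] T [ 0.69 -0.06 -0.03]
```

View pics/w10c.png

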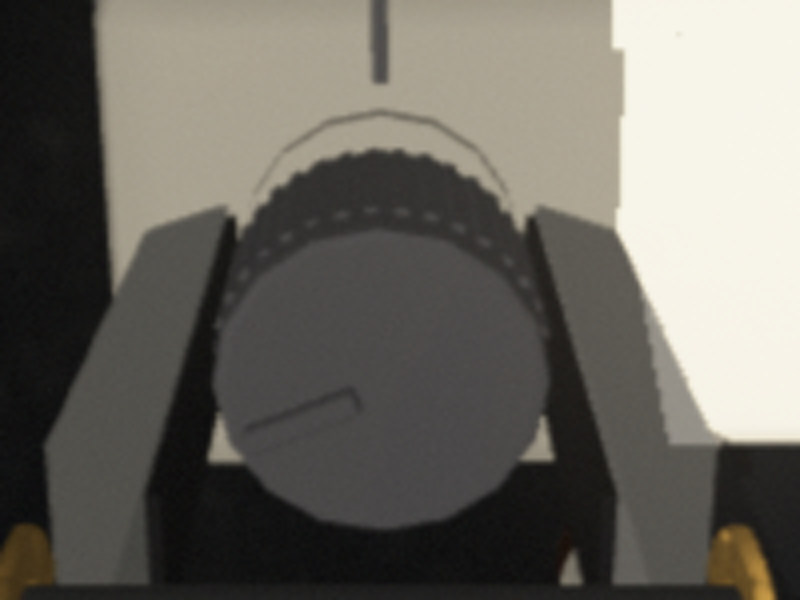

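Call:
servo_tool([
  {"grip": -1,"tx": 0.0001,"ty": 0,"tz": 0,"ax": 4,"ay": 0,"az": 0},
  {"grip": -1,"tx": 0.0001,"ty": 0,"tz": 0,"ax": 6,"ay": 0,"az": 0},
  {"grip": -1,"tx": 0.0001,"ty": 0,"tz": 0,"ax": 6,"ay": 0,"az": 0},
  {"grip": -1,"tx": 0.0001,"ty": 0,"tz": 0,"ax": 6,"ay": 0,"az": 0},
  {"grip": -1,"tx": 0.0001,"ty": 0,"tz": 0,"ax": 6,"ay": 0,"az": 0},
  {"grip": -1,"tx": 0,"ty": 0,"tz": 0,"ax": 0,"ay": 0,"az": 0},
])

```text
time_s: 12.28
eef_pos: [585.1, -18.4, 105.0]
tool_rot: [0.176, 0.685, -0.176, 0.685]
ft_force: [-1.1, 4.6, 1.7]
width: 41.8
```

```bash
python3 -c "
from h import *
st()
f=shot('wrist','w11.png')['frame'][:,:,::-1]
cv2.imwrite('pics/w11c.png',cv2.resize(f[220:370,220:420],(800,600),interpolation=2))
"
```

```text
t 12.28 pos [585.1 -18.4 105. ] w 41.8 q [ 0.38  0.46 -0.58  1.88  0.32  0.89  0.71]
x [ 0.  0. -1.] y [0.482 0.876 0.001] F [-1.1  4.6  1.7] T [ 1.03 -0.03 -0.11]
```

View pics/w11c.png

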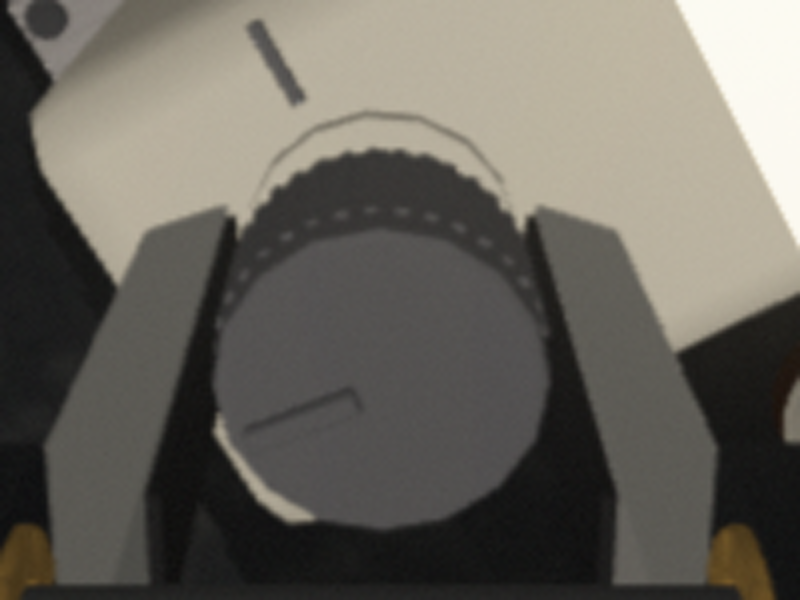

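Call:
servo_tool([
  {"grip": -1,"tx": 0.0001,"ty": 0,"tz": 0,"ax": 6,"ay": 0,"az": 0},
  {"grip": -1,"tx": 0.0001,"ty": 0,"tz": 0,"ax": 6,"ay": 0,"az": 0},
  {"grip": -1,"tx": 0.0001,"ty": 0,"tz": 0,"ax": 6,"ay": 0,"az": 0},
  {"grip": -1,"tx": 0.0001,"ty": 0,"tz": 0,"ax": 6,"ay": 0,"az": 0},
  {"grip": -1,"tx": 0.0001,"ty": 0,"tz": 0,"ax": 6,"ay": 0,"az": 0},
  {"grip": -1,"tx": 0.0001,"ty": 0,"tz": 0,"ax": 6,"ay": 0,"az": 0},
  {"grip": -1,"tx": 0.0001,"ty": 0,"tz": 0,"ax": 6,"ay": 0,"az": 0},
  {"grip": -1,"tx": 0.0001,"ty": 0,"tz": 0,"ax": 6,"ay": 0,"az": 0},
])

```text
time_s: 13.0
eef_pos: [585.6, -18.0, 104.4]
tool_rot: [0.439, 0.555, -0.437, 0.555]
ft_force: [1.1, 7.8, 5.5]
width: 41.7
```

Call:
servo_tool([
  {"grip": -1,"tx": 0.0001,"ty": 0,"tz": 0,"ax": 6,"ay": 0,"az": 0},
  {"grip": -1,"tx": 0.0001,"ty": 0,"tz": 0,"ax": 6,"ay": 0,"az": 0},
  {"grip": -1,"tx": 0,"ty": 0,"tz": 0,"ax": 6,"ay": 0,"az": 0},
  {"grip": -1,"tx": 0,"ty": 0,"tz": 0,"ax": 0,"ay": 0,"az": 0},
  {"grip": -1,"tx": 0,"ty": 0,"tz": 0,"ax": 0,"ay": 0,"az": 0},
])

```text
time_s: 13.42
eef_pos: [585.9, -18.0, 104.2]
tool_rot: [0.519, 0.481, -0.518, 0.481]
ft_force: [2.6, 6.7, 3.4]
width: 41.7
```

```bash
python3 -c "
from h import *
st()
f=shot('wrist','w12.png')['frame'][:,:,::-1]
cv2.imwrite('pics/w12c.png',cv2.resize(f[220:370,220:420],(800,600),interpolation=2))
"
```

```text
t 13.42 pos [585.9 -18.  104.2] w 41.7 q [ 0.18  0.42 -0.33  1.89  0.18  0.85 -0.31]
x [ 0.002  0.001 -1.   ] y [ 0.997 -0.075  0.002] F [2.6 6.7 3.4] T [ 1.51 -0.56 -0.07]
```

View pics/w12c.png

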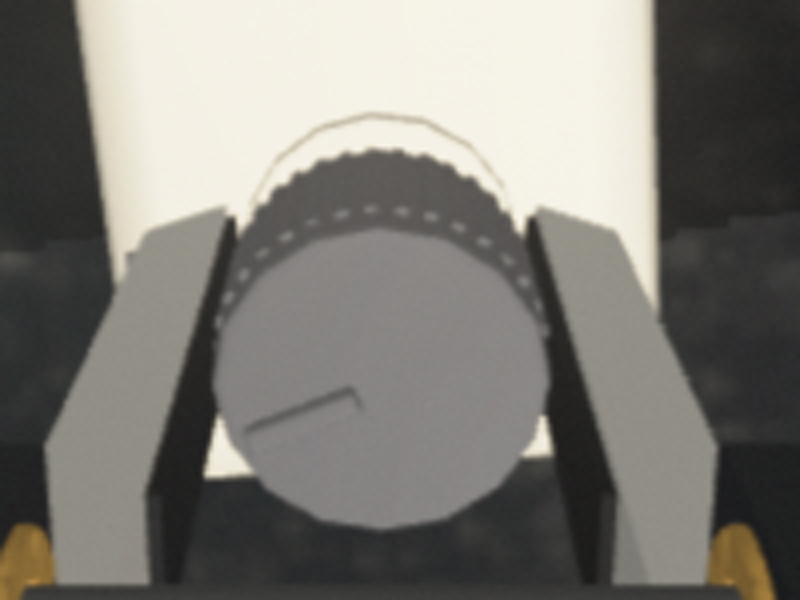

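Call:
servo_tool([
  {"grip": -1,"tx": 0.0001,"ty": 0,"tz": 0,"ax": 4,"ay": 0,"az": 0},
  {"grip": -1,"tx": 0.0001,"ty": 0,"tz": 0,"ax": 4,"ay": 0,"az": 0},
  {"grip": -1,"tx": 0,"ty": 0,"tz": 0,"ax": 4,"ay": 0,"az": 0},
  {"grip": -1,"tx": 0,"ty": 0,"tz": 0,"ax": 0,"ay": 0,"az": 0},
  {"grip": -1,"tx": 0,"ty": 0,"tz": 0,"ax": 0,"ay": 0,"az": 0},
])

```text
time_s: 13.88
eef_pos: [586.0, -18.0, 104.0]
tool_rot: [0.567, 0.424, -0.565, 0.424]
ft_force: [3.6, 7.3, 4.7]
width: 41.6
```

```bash
python3 -c "
from h import *
st()"
```

```text
t 13.88 pos [586. -18. 104.] w 41.6 q [ 0.15  0.42 -0.28  1.89  0.15  0.85 -0.5 ]
x [ 0.002  0.001 -1.   ] y [ 0.96  -0.281  0.002] F [3.6 7.3 4.7] T [ 1.52 -0.61 -0.03]
```

Call:
servo_tool([
  {"grip": -1,"tx": 0,"ty": 0,"tz": 0,"ax": 2,"ay": 0,"az": 0},
  {"grip": -1,"tx": 0,"ty": 0,"tz": 0,"ax": 0,"ay": 0,"az": 0},
  {"grip": -1,"tx": 0,"ty": 0,"tz": 0,"ax": 0,"ay": 0,"az": 0},
])

```text
time_s: 14.13
eef_pos: [586.0, -18.1, 104.0]
tool_rot: [0.574, 0.414, -0.572, 0.414]
ft_force: [3.1, 6.8, 4.2]
width: 41.9
```

```bash
python3 -c "
from h import *
st()"
```

```text
t 14.13 pos [586.  -18.1 104. ] w 41.9 q [ 0.14  0.42 -0.28  1.89  0.15  0.85 -0.53]
x [ 0.002  0.001 -1.   ] y [ 0.95  -0.314  0.002] F [3.1 6.8 4.2] T [ 1.56 -0.71 -0.07]
```

Call:
servo_tool([
  {"grip": -1,"tx": 0,"ty": 0,"tz": 0,"ax": 2,"ay": 0,"az": 0},
  {"grip": -1,"tx": 0,"ty": 0,"tz": 0,"ax": 0,"ay": 0,"az": 0},
  {"grip": -1,"tx": 0,"ty": 0,"tz": 0,"ax": 0,"ay": 0,"az": 0},
])

```text
time_s: 14.38
eef_pos: [586.1, -18.0, 104.0]
tool_rot: [0.581, 0.404, -0.579, 0.404]
ft_force: [3.9, 6.7, 3.2]
width: 41.8
```

```bash
python3 -c "
from h import *
st()"
```

```text
t 14.38 pos [586.1 -18.  104. ] w 41.8 q [ 0.14  0.42 -0.27  1.89  0.14  0.85 -0.56]
x [ 0.002  0.001 -1.   ] y [ 0.938 -0.347  0.002] F [3.9 6.7 3.2] T [ 1.55 -0.75 -0.08]
```

Call:
servo_tool([
  {"grip": -1,"tx": 0,"ty": 0,"tz": 0,"ax": 2,"ay": 0,"az": 0},
  {"grip": -1,"tx": 0,"ty": 0,"tz": 0,"ax": 0,"ay": 0,"az": 0},
  {"grip": -1,"tx": 0,"ty": 0,"tz": 0,"ax": 0,"ay": 0,"az": 0},
])

```text
time_s: 14.63
eef_pos: [586.1, -18.0, 104.0]
tool_rot: [0.588, 0.394, -0.586, 0.394]
ft_force: [3.7, 6.1, 3.5]
width: 41.7
```

```bash
python3 -c "
from h import *
st()"
```

```text
t 14.63 pos [586.1 -18.  104. ] w 41.7 q [ 0.13  0.42 -0.26  1.89  0.14  0.85 -0.59]
x [ 0.002  0.001 -1.   ] y [ 0.925 -0.379  0.001] F [3.7 6.1 3.5] T [ 1.6  -0.85 -0.04]
```

Call:
servo_tool([
  {"grip": -1,"tx": 0,"ty": 0,"tz": 0,"ax": 2,"ay": 0,"az": 0},
  {"grip": -1,"tx": 0,"ty": 0,"tz": 0,"ax": 0,"ay": 0,"az": 0},
  {"grip": -1,"tx": 0,"ty": 0,"tz": 0,"ax": 0,"ay": 0,"az": 0},
])

```text
time_s: 14.88
eef_pos: [586.0, -18.1, 104.0]
tool_rot: [0.595, 0.384, -0.593, 0.384]
ft_force: [3.7, 6.2, 3.8]
width: 41.4
```

```bash
python3 -c "
from h import *
st()"
```

```text
t 14.88 pos [586.  -18.1 104. ] w 41.4 q [ 0.12  0.42 -0.25  1.89  0.13  0.85 -0.62]
x [ 0.002  0.001 -1.   ] y [ 0.912 -0.411  0.001] F [3.7 6.2 3.8] T [ 1.51 -0.86  0.24]
```

Call:
servo_tool([
  {"grip": -1,"tx": 0,"ty": 0,"tz": 0,"ax": 1,"ay": 0,"az": 0},
  {"grip": -1,"tx": 0,"ty": 0,"tz": 0,"ax": 0,"ay": 0,"az": 0},
  {"grip": -1,"tx": 0,"ty": 0,"tz": 0,"ax": 0,"ay": 0,"az": 0},
])

```text
time_s: 15.13
eef_pos: [586.1, -18.1, 104.0]
tool_rot: [0.598, 0.379, -0.596, 0.379]
ft_force: [3.9, 5.9, 2.5]
width: 41.6
```

```bash
python3 -c "
from h import *
st()
c=shot('wrist','w13.png');f=c['frame'][:,:,::-1]
cv2.imwrite('pics/w13c.png',cv2.resize(f[220:370,220:420],(800,600),interpolation=2))
t=shot('top','t13.png')['frame'][:,:,::-1];cv2.imwrite('pics/t13c.png',cv2.resize(t[200:280,280:380],(800,600),interpolation=2))
st()
"
```

```text
t 15.13 pos [586.1 -18.1 104. ] w 41.6 q [ 0.12  0.41 -0.25  1.89  0.13  0.85 -0.64]
x [ 0.002  0.001 -1.   ] y [ 0.905 -0.426  0.001] F [3.9 5.9 2.5] T [ 1.46 -0.86  0.52]
t 15.23 pos [586.1 -18.1 104. ] w 41.5 q [ 0.12  0.41 -0.25  1.89  0.13  0.85 -0.64]
x [ 0.002  0.001 -1.   ] y [ 0.905 -0.426  0.002] F [4.1 6.9 3.6] T [ 1.49 -0.85  0.57]
```

View pics/w13c.png

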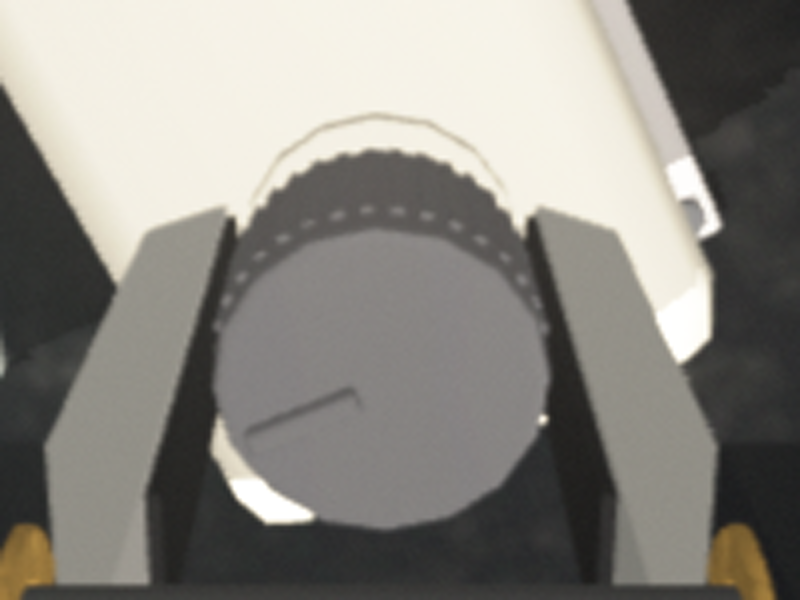

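View pics/w13.png

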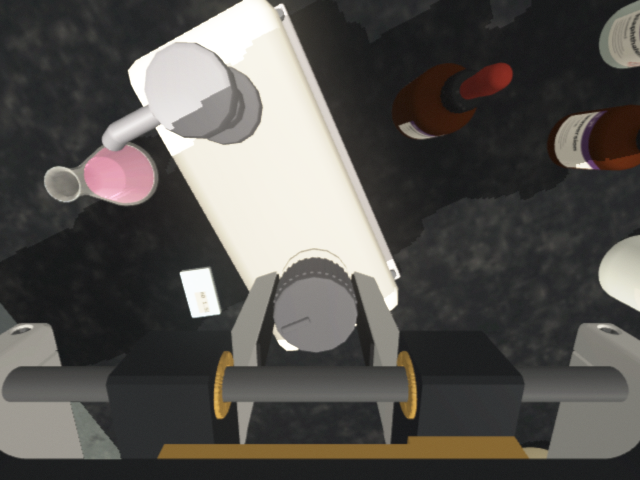

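Call:
servo_tool([
  {"grip": -1,"tx": 0,"ty": 0,"tz": 0,"ax": -4,"ay": 0,"az": 0},
  {"grip": -1,"tx": -0.0001,"ty": 0,"tz": 0,"ax": -6,"ay": 0,"az": 0},
  {"grip": -1,"tx": -0.0001,"ty": 0,"tz": 0,"ax": -6,"ay": 0,"az": 0},
  {"grip": -1,"tx": -0.0001,"ty": 0,"tz": 0,"ax": -6,"ay": 0,"az": 0},
  {"grip": -1,"tx": -0.0001,"ty": 0,"tz": 0,"ax": -6,"ay": 0,"az": 0},
  {"grip": -1,"tx": -0.0001,"ty": 0,"tz": 0,"ax": -6,"ay": 0,"az": 0},
  {"grip": -1,"tx": -0.0001,"ty": 0,"tz": 0,"ax": -6,"ay": 0,"az": 0},
  {"grip": -1,"tx": -0.0001,"ty": 0,"tz": 0,"ax": -6,"ay": 0,"az": 0},
])

```text
time_s: 15.9
eef_pos: [585.5, -18.1, 104.5]
tool_rot: [0.401, 0.583, -0.4, 0.583]
ft_force: [1.1, 7.2, 1.7]
width: 41.6
```

Call:
servo_tool([
  {"grip": -1,"tx": -0.0001,"ty": 0,"tz": 0,"ax": -6,"ay": 0,"az": 0},
  {"grip": -1,"tx": -0.0001,"ty": 0,"tz": 0,"ax": -6,"ay": 0,"az": 0},
  {"grip": -1,"tx": -0.0001,"ty": 0,"tz": 0,"ax": -6,"ay": 0,"az": 0},
  {"grip": -1,"tx": -0.0001,"ty": 0,"tz": 0,"ax": -6,"ay": 0,"az": 0},
  {"grip": -1,"tx": -0.0001,"ty": 0,"tz": 0,"ax": -6,"ay": 0,"az": 0},
  {"grip": -1,"tx": 0,"ty": 0,"tz": 0,"ax": -6,"ay": 0,"az": 0},
  {"grip": -1,"tx": 0,"ty": 0,"tz": 0,"ax": -4,"ay": 0,"az": 0},
  {"grip": -1,"tx": 0,"ty": 0,"tz": 0,"ax": 0,"ay": 0,"az": 0},
])

```text
time_s: 16.57
eef_pos: [585.2, -18.4, 104.9]
tool_rot: [0.177, 0.685, -0.177, 0.685]
ft_force: [-1.6, 6.7, 3.8]
width: 41.6
```

Call:
servo_tool([
  {"grip": -1,"tx": 0,"ty": 0,"tz": 0,"ax": 0,"ay": 0,"az": 0},
  {"grip": -1,"tx": 0,"ty": 0,"tz": 0,"ax": 0,"ay": 0,"az": 0},
])

```text
time_s: 16.73
eef_pos: [585.1, -18.4, 104.9]
tool_rot: [0.179, 0.684, -0.178, 0.684]
ft_force: [0.3, 5.5, 5.1]
width: 41.5
```

```bash
python3 -c "
from h import *
st()
s=get_state();y=Ro.from_quat(s['tool_rot']).as_matrix()[:,1];print(np.degrees(np.arctan2(y[1],y[0])))
c=shot('wrist','w14.png');f=c['frame'][:,:,::-1]
cv2.imwrite('pics/w14c.png',cv2.resize(f[220:370,220:420],(800,600),interpolation=2))
"
```

```text
t 16.73 pos [585.1 -18.4 104.9] w 41.5 q [ 0.38  0.46 -0.58  1.88  0.32  0.89  0.71]
x [ 0.     0.001 -1.   ] y [0.489 0.872 0.001] F [0.3 5.5 5.1] T [1.4  0.07 0.08]
60.71912961350247
```

View pics/w14c.png

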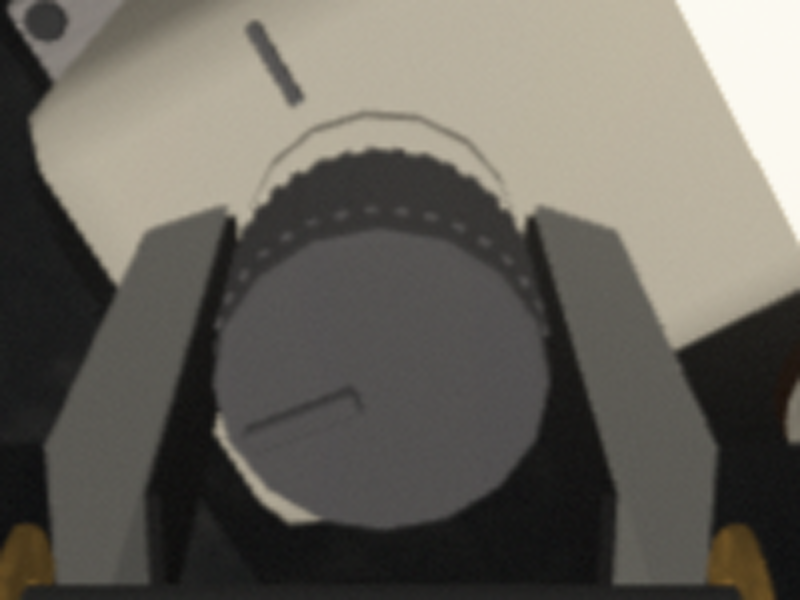

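View pics/w14.png

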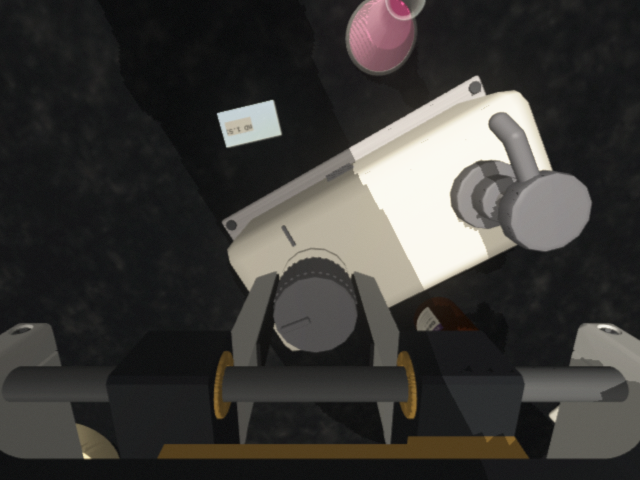

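```bash
python3 -c "
from h import *
c=capture('wrist')
F=lambda u,v:(220+u/4,220+v/4)
def ang(a,b,z):
    A=atz(c,F(*a),z)[:2];B=atz(c,F(*b),z)[:2];d=B-A;return A,B,np.degrees(np.arctan2(d[1],d[0]))
print('closed bar, outward',ang((297,103),(255,22),86))
print('rib outward',ang((352,388),(245,430),131))
print('rib w/ axis',ang((382,378),(250,437),131))
p=[place_of('wrist','pump_top')[0],place_of('wrist','cap_grip')[0]]
P=atz(c,p[0]['xy'],144);C=atz(c,p[1]['xy'],115.8);print(P,C,np.degrees(np.arctan2(*(P-C)[[1,0]])))
st()
"
```

```text
closed bar, outward (array([560.45597362, -19.13949489]), array([546.64628849, -18.23008025]), np.float64(176.23231856295445))
rib outward (array([584.39091258, -22.32075697]), array([582.94657845, -36.65738952]), np.float64(-95.7528135060203))
rib w/ axis (array([585.00057058, -18.46815623]), array([584.08379115, -36.6200815 ]), np.float64(-92.89131850800989))
[587.84724765  91.61018687 144.        ] [585.92038266 -17.52894238 115.8       ] 88.98854092029038
t 16.93 pos [585.2 -18.4 104.9] w 42.0 q [ 0.38  0.46 -0.58  1.88  0.32  0.89  0.71]
x [ 0.     0.001 -1.   ] y [0.489 0.872 0.001] F [-0.6  5.7  3. ] T [1.33 0.01 0.05]
```

Call:
servo_tool([
  {"grip": -1,"tx": -0.0001,"ty": 0,"tz": 0,"ax": -3,"ay": 0,"az": 0},
  {"grip": -1,"tx": 0,"ty": 0,"tz": 0,"ax": -2.5,"ay": 0,"az": 0},
  {"grip": -1,"tx": 0,"ty": 0,"tz": 0,"ax": 0,"ay": 0,"az": 0},
  {"grip": -1,"tx": 0,"ty": 0,"tz": 0,"ax": 0,"ay": 0,"az": 0},
  {"grip": -1,"tx": 0,"ty": 0,"tz": 0,"ax": 0,"ay": 0,"az": 0},
])

```text
time_s: 17.35
eef_pos: [585.1, -18.5, 105.0]
tool_rot: [0.146, 0.692, -0.145, 0.692]
ft_force: [-0.4, 6.0, 3.9]
width: 41.5
```

```bash
python3 -c "
from h import *
st()
s=get_state();y=Ro.from_quat(s['tool_rot']).as_matrix()[:,1];print(np.degrees(np.arctan2(y[1],y[0])))
c=shot('wrist','w15.png');f=c['frame'][:,:,::-1]
cv2.imwrite('pics/w15c.png',cv2.resize(f[220:370,220:420],(800,600),interpolation=2))
f=shot('side','s15.png')['frame'][:,:,::-1];cv2.imwrite('pics/s15c.png',cv2.resize(f[150:310,230:390],(600,600),interpolation=2))
c=capture('top')
for l,z in dict(drop_bottle_3_c=58,gel_flask_c=38,test_block_c=7,petri_dish_c=7,tape_roll_c=12).items():
  print(l,[(round(x['p'],2),atz(c,x['xy'],z)[:2]) for x in place_of('top',l)[:1]])
"
```

```text
t 17.35 pos [585.1 -18.5 105. ] w 41.5 q [ 0.39  0.47 -0.6   1.88  0.33  0.9   0.79]
x [ 0.     0.001 -1.   ] y [0.403 0.915 0.001] F [-0.4  6.   3.9] T [1.32 0.04 0.02]
66.21869454801008
drop_bottle_3_c [(0.61, array([713.385,  55.104]))]
gel_flask_c [(0.81, array([479.869,  97.904]))]
test_block_c [(0.42, array([475.293, -11.925]))]
petri_dish_c [(0.4, array([ 670.974, -366.744]))]
tape_roll_c [(0.68, array([ 661.628, -364.174]))]
```

View pics/w15c.png

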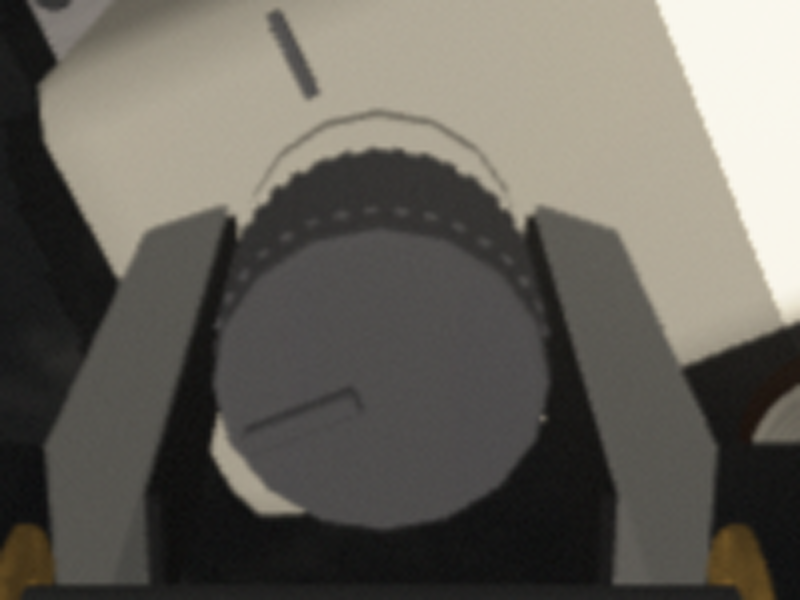

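View pics/s15c.png

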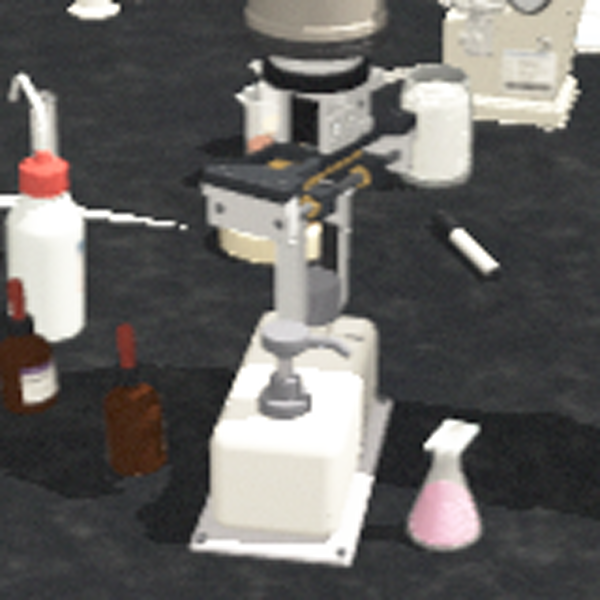

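```bash
python3 -c "
from h import *
print(close_job()); st()"
```

```text
the job is handed in; nothing more can be done
None
the job is handed in; nothing more can be done
```

I emptied the pump, bottomed out the filler cap and backed it off a quarter turn. I handed the job in at about 17.5 s with the cap still held; `close_job()` gave no verdict.

- **Pump:** I pressed the head with closed fingers until it stalled at its stop, with about 28 N on the tool and the fingertips at about 132 mm. I then lifted off, and later pictures show the head up again.
- **Cap:** One hold at 25 N was enough. I turned it about 113° clockwise until the wrist torque rose from about 0 to 0.55 N m with the fingers barely moving further, then turned it back to a quarter turn open.
- **Setting:** The final jaw angle is 66.2°, and I put the stop at about -23.4°, so the cap is about 89.6° open. From the picture taken 5.5° earlier, the pointer rib works out within about 1° of the vent direction. Those two readings sit about 1° apart, one just under and one just over. The rib kept its place between the fingers, so I saw no lasting slip.
- **Things round the tank:**
  - The side view shows the bottle and flask unmoved.
  - The top-camera network put the flask, block and tape roll within about 8 mm of their first places. The bottle read about 10 mm off; I put that down to network error, since the side view shows it unmoved.
  - In the last check the network's petri dish result fell on the tape roll, so the dish was not re-measured. The arm did not go near it.

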